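Clamp the glass exhibit for dusting

TASK

Get the drinking glass held for fingerprint dusting: swing the holder's raised backstop bar down until it lies in its forked catch, then pump the ratchet trigger against the fixed grip so that the sprung jaw pad pushes the glass up to the bar, and squeeze on until the pad is pressed about half way back into its jaw (the black ring on its stem reaches the jaw face) but not further. Finish while still holding the trigger squeezed like that: the clamp relaxes if you let go. Do not touch the glass, move the jaw only by its trigger, and leave the other things on the bench alone.

Things in the scene. Friction and masses are not known exactly. Their poses are not given: they have to be found in the camera images.
- holder: The exhibit holder: fixed aluminium bed 400 x 150 x 12 mm with a one-hand ratchet clamp on it. Origin: underside of the bed on the clamp's centre line (z 0 is the bench). x = clamping direction (jaw to backstop), z up, y to the side of grip and trigger (the robot's side). Grey ratchet housing: x -151..-85, y -28..28, top z 75 mm. No bed under grip and trigger beyond y 55 mm
- bar_angle (a joint): Angle of the backstop bar, rad: 0 = level, resting in its catch (hard stop), positive = raised; starts at 0.85 to 1.25. Its stiff hinge stays at any angle; swinging it takes about 1 to 2.5 N at the handle. Hinge axis: along the holder's x through bar_hinge; the free end comes down on the holder's +y side
- bar_hinge (a point): Point on the backstop bar's hinge axis, holder frame (136, -76, 50) mm, between two steel cheeks (x 121..151, y -88..-64, top z 68 mm)
- bar_handle (a point): Middle of the backstop bar's handle: a round black peg 14 mm diameter, 48 mm long, parallel to the holder's x axis, sticking out of the bar's outer (+x) face, away from the glass; this point is 26 mm out of that face, 125 mm from the hinge axis; closed it is at holder frame (168, 49, 50) mm
- backstop_bar: The aluminium backstop bar, 170 x 22 x 12 mm, with two upright rubber posts (10 mm diameter, 38 mm tall, 40 mm apart) on its inner face, against which the glass is pressed. Origin on the hinge axis at the bar; its y axis runs along the bar to the free end
- trigger (a joint): Angle of the trigger, rad: 0 = released (a spring returns it), 0.262 = fully squeezed. It turns about a vertical axis; squeezing moves its free end along the holder's -x towards the fixed grip, about 17 mm at trigger_spot. This takes 2 to 4 N there when idle, up to about 20 N when clamping
- trigger_spot (a point): Where a finger pushes the trigger: middle of its +x face, 65 mm from its pivot; released at holder frame (-115, 92, 46) mm. The trigger is a black bar 10 mm thick (x), 24 mm tall (z 34..58), ending at y 120 mm. Grip and trigger together measure 45 mm in x here (x -160..-115) released, 28 mm (x -160..-132) fully squeezed
- trigger_lever: The trigger's lever: origin at its pivot, holder frame (-120, 27, 46) mm, y axis along the lever. Its ratchet pushes the jaw 65 mm per rad in +x while squeezed, after a lost motion of up to 5 mm of jaw travel (tooth pitch 5 mm), and leaves it when released: a full squeeze advances the jaw 10 to 15 mm
- jaw (a joint): Position of the jaw along the holder's x axis, m: 0 = fully back, 0.085 = end of travel; starts at 0.005 to 0.027. It rubs: it stays where it is left unless pushed back with more than 6 N, so a pad spring force above that is only kept while the trigger is held
- jaw_block: The moving jaw: grey block 24 x 50 x 58 mm (top z 70 mm) with a toothed steel bar running back through the housing; at jaw value 0 the block spans holder x -50..-26 mm and the bar's tail ends at x -244 mm. Origin: holder origin shifted by the jaw value
- pad_in (a joint): How far the sprung pad is pressed back into the jaw, m: 0 = fully out, 0.038 = fully in. Its spring is 400 N/m (10 mm = 4 N); half way is 0.019 m. At the half-way mark a black ring on its stem meets the jaw face
- press_pad: The sprung pad: rubber plate 8 x 40 x 36 mm on a 12 mm steel stem, holder z 26..62 mm. Origin: as the jaw's, shifted back by pad_in
- pad_face (a point): Centre of the pad's front (+x) face: holder frame x = 20 mm + jaw - pad_in, y 0, z 44 mm
- tumbler: The exhibit: a clear straight drinking glass, 60 mm diameter, 90 mm tall, 0.17 to 0.35 kg, standing loose on the bed (top at z 102 mm) between pad and backstop. Origin: centre of its underside. Pressed against the two posts of the closed bar its axis is at about holder x 96, y 0 mm; it starts 6 to 15 mm short of that
- powder_jar: Bystander: small jar 44 mm diameter, 45 mm tall, black lid; origin under its centre
- dust_brush: Bystander: brush with black handle, 160 mm long, lying
- tape_roll: Bystander: white roll 66 mm diameter, 25 mm tall, lying flat
- spare_lid: Bystander: black disc lid 48 mm diameter, 10 mm tall
- vial: Bystander: little bottle 28 mm diameter, 70 mm tall
- scale_bar: Bystander: steel photo scale 150 x 25 x 4 mm, lying
- catch (a point): Where the bar comes to rest in its forked catch: holder frame (136, 83, 37) mm; the fork spans x 122..150, y 77..89, top z 50 mm
- fixed_grip (a point): Centre of the fixed black rubber grip beside the trigger, holder frame (-152.5, 92, 46) mm: a bar along y, x -160..-145, y 28..153, z 32..60 mm
There are look-alikes about, which are no part of the job. What is shaped like the tumbler but green, orange or yellow is not meant.

How it is judged (in metres and radians):
On the way, in this order (a step that is already met when the one before it is completed fails the run):
1. the backstop bar lies in its catch (value of joint bar_angle below 0.05 rad), for 0.2 s.
2. with the bar down, the sprung pad touches the glass and the glass touches the bar (value of joint bar_angle below 0.05 rad and contact force between press_pad and tumbler above 1.5 N and contact force between tumbler and backstop_bar above 0.5 N), for 0.1 s.
At the end, for the whole second after the job is handed in: Bar in its catch (below 0.05 rad), glass upright (0.1 rad) and pressed on the bar (over 3 N), pad pressing the glass with 6.4 to 9.2 N (16 to 23 mm in), and the fingers still holding the trigger squeezed (over 3 N, over 0.03 rad), all through the last second (value of joint bar_angle below 0.05 rad and contact force between the fingers and trigger_lever above 3 N and value of joint trigger above 0.03 rad and contact force between press_pad and tumbler between 6.4 and 9.2 N and contact force between tumbler and backstop_bar above 3 N and angle between tumbler's own z axis and vertical below 0.1 rad); the arm keeps its last pose, push and grip.
It fails at once if the glass is crushed: the pad presses it with more than 9.6 N (pressed in beyond about 24 mm) (contact force between press_pad and tumbler above 9.6 N).
It fails at once if the robot touches the glass (contact force between any of the arm, the fingers and tumbler above 0.5 N).
It fails at once if the jaw or its pad is pushed by the robot instead of by the trigger (contact force between any of the fingers, the arm and jaw_block above 3 N).
It fails at once if the glass is tipped (angle between tumbler's own z axis and vertical above 0.35 rad).
It fails at once if another thing on the bench is moved by more than 30 mm (distance of any of powder_jar, dust_brush, tape_roll, spare_lid, vial, scale_bar from where it was at the start of the episode above 0.03 m).
It also fails if it takes over 54 s, if anything falls off the work surface, if the arm or the gripper's body presses on something with over 40 N, if the wrist force passes 120 N, or if a joint passes its speed limit or range.

ROBOT

A 7-joint arm with a two-finger parallel gripper is mounted at the origin on the work surface. World frame = base frame: x ahead of the robot, y to its left, z up, the work surface at z = 0. Lengths are in m, angles in degrees, forces in N, time in s.
With the tool pointing down it reaches from about 0.425 to 0.875 m from the base axis. Payload 4.7 kg.
Tool frame: the origin (TCP) lies midway between the tips of the shut fingers; the grasp point (between the pads) lies 19 mm behind it; z points along the fingers, y is the line along which they close (so a half turn about z gives the same grasp; the last joint's range is limited). The gripper opens to 87 mm and grips with 3 to 60 N. Pads are 19 mm wide; open, the fingers measure 117 mm over their backs; the gripper's body (75 mm by 190 mm) begins 51 mm behind the grasp point.
Start: joints at [77.756, 18.392, -4.016, 83.108, 1.295, 78.541, -3.26], TCP at [0.147, -0.633, 0.223] pointing down, gripper open.
Joint ranges: [-163.93, 163.93], [-17.29, 119.83], [-79.2, 71.16], [3.27, 140.29], [-89.18, 269.18], [5.43, 117.66], [-154.24, 154.24]. Speed limits (degrees/s): [147.25, 147.25, 180, 180, 180, 180, 180].

INTERFACE

Orientations are given as [roll, pitch, yaw] about the fixed x, y, z axes, in that order (R = Rz(yaw) Ry(pitch) Rx(roll)).
In Python, from cell import env, viewer, boxes_of, masks_of gives the robot as it stands. The module is installed in compiled form; this text tells all that it offers.
- The arm moves only by the tool apply_moves, never from a script. Its argument "moves" is a list of rows, each a list of 7 numbers: the shift along the tool's x, y, z scaled (see below), then the turn, a rotation vector about the tool's x, y, z scaled (see below), then the opening, from 0 (shut) to 1 (fully open). A call has 1 to 20 rows; each row is the pose to reach, as a shift and turn from the pose commanded when the call began, along the tool's axes at that moment; what a row does not reach only later rows make up. The controller multiplies each number of a shift by 0.2 m and each number of a turn by 1.5 rad. A row lasts 1/10 s, in which the tool goes at most 50 mm and 8.59 degrees, less where a joint would pass 70% of its speed; a pose out of reach is approached as far as the arm can. A call with a number of a shift or a turn outside -1 to 1 is refused whole. A call with a gripper value outside its range is refused whole. The fingers move at their own pace and stop on an object; "grip_force" is the grip in N (left out, the last holds). Time passes only in rows, so rows that repeat a pose let the fingers close. It gives the time, the measured TCP pose, the force, the opening and the grip force at its end, in the units of the state.
- env.get_obs(): the state, without advancing time (a new reading comes with each control period).
- viewer.read_camera(name): name is "scene" or "top" or "wrist"; returns the picture (384x512x3 uint8, red, green, blue); there is no depth.
- viewer.get_calibration(name): a dict with "fov_y" (degrees; the focal length in pixels is half the picture's height over the tangent of half this angle, whatever the lens; pixels are square), "cx", "cy" (the principal point, pixels), "position" and "orientation" of the camera in the world. Camera axes: x right, y up, looking along -z (the intrinsics and any distortion apply to the point x, -y, -z); pixel columns grow to the right and rows downward; lengths in m; the calibration is good to about 2 mm. The wrist camera is an equidistant fisheye: a pixel r from the principal point sees the ray r / f radians off the axis. A picture is of the moment at which its call begins: read the wrist's pose just before it. get_calibration takes no time and is no camera call; for the wrist camera it gives the pose at the moment of the call.
- env.sign_off(): hands the job in; it is judged then, once.
Trained networks look in the newest picture that a camera, given by its name, has taken for a name from the list of things; names that differ only in an ending like _2 or _b are one class to them, and where a whole thing is asked for, a point or a joint stands for the part that bears it (a point fixed in the world has none). Each returns a list of dicts, best first, with "conf" (0 to 1); they miss things now and then, are a little off and sometimes report something else, mostly with a low value. They report only what shows in the picture. A call takes as long as a camera call. They do not tell look-alikes from the thing itself.
- boxes_of(camera, target): "location" ([column, row] in pixels, amid what is visible of it).
- masks_of(camera, target): "pixels" (384x512 bool, what is visible of it) and "location" ([column, row] in pixels, amid what is visible of it).
The state is a dict: "time_s": time; "qpos": joint angles; "joint_velocities": joint speeds; "effort": joint torques, N m; "tool_pos": TCP position; "tool_rot": TCP orientation; "force": force on the tool from outside, world axes, zero at the start; "wrist_torque": the same for the moment, N m; "grip_width": finger opening in m; "grasp_force": force on a finger pad.
Only numpy, scipy, OpenCV 4.12 (cv2) and the standard library are available. Lean on these libraries where they do the work, as an engineer would, in place of code of your own. Each camera call takes 0.05 s, during which the arm holds its last target. There are 200 camera calls.

## Working session

There is one attempt and no reset: what is moved stays moved. The work goes in short steps, Python scripts to look and compute and a tool call to move; the robot and the scene stay as the last step left them, time stands still between calls to the robot, and variables do not carry over. Pictures are saved under pics/ and viewed, at most 10 in all, crops included, and the job is handed in when it is done.

Besides the shell and the picture viewer there is one more tool, called after "Request:" by a JSON object that holds its "method" and its "body", one argument or row to a line. apply_moves: Moves the arm, as the interface text tells. Shifts and turns lie within -1 to 1; 1 stands for 0.2 m of shift or 1.5 rad of turn. Its arguments: {"type":"object","properties":{"moves":{"type":"array","items":{"type":"array","items":{"type":"number","minimum":-1,"maximum":1}}},"grip_force":{"type":"number"}},"required":["moves"]}

```bash
mkdir -p pics
cat > h.py <<'E'
import numpy as np, cv2
from scipy.spatial.transform import Rotation as R
from cell import env, viewer, boxes_of, masks_of
def cal(n):
    c=viewer.get_calibration(n); return c
def save(n,f):
    im=viewer.read_camera(n); cv2.imwrite('pics/'+f,im[:,:,::-1]); return im
E
python3 - <<'E'
from h import *
a=save('scene','s0.png'); b=save('top','t0.png')
cv2.imwrite('pics/both.png',np.vstack([a,b])[:,:,::-1]) 
for n in('scene','top','wrist'): print(cal(n))
o=env.get_obs(); print(o['tool_pos'],o['tool_rot'],o['force'],o['grip_width'],o['time_s'])
for t in ['holder','bar_handle','trigger_spot','trigger_lever','fixed_grip','jaw_block','press_pad','tumbler','backstop_bar','catch','bar_hinge']:
  for n in('scene','top'):
    try: print(t,n,[(np.round(d['location']),round(d['conf'],2)) for d in boxes_of(n,t)[:3]])
    except Exception as e: print(t,e)
E
```

```text
{'fov_y': 51.973461674914645, 'cx': 251.9462479153272, 'cy': 200.04912305623694, 'position': array([ 1.0567739 , -0.26803902,  0.62871537]), 'orientation': array([45.15274921, -0.23042596, 58.73069627])}
{'fov_y': 47.21627936947456, 'cx': 246.3739273734158, 'cy': 189.70954809940918, 'position': array([0.4296095 , 0.00771698, 0.93644915]), 'orientation': array([  8.68089524,  -0.44767634, -90.7135908 ])}
{'fov_y': 65.70646984690485, 'cx': 253.04340601510395, 'cy': 189.46196867763766, 'position': array([ 0.22321301, -0.61570465,  0.38374415]), 'orientation': array([-1.65046148e+01,  1.34672411e-02, -7.70718852e+01])}
[ 0.1466408  -0.63274876  0.22158424] [-1.79903499e+02  5.51290254e-03  1.30543467e+01] [-0.78892406  0.27602973  0.4859722 ] 0.08695424668871315 0.1
holder scene [(array([189., 252.]), 0.66)]
holder top [(array([298., 190.]), 0.65)]
bar_handle scene [(array([183., 248.]), 0.64), (array([272., 188.]), 0.63)]
bar_handle top [(array([345., 233.]), 0.61)]
trigger_spot scene [(array([243., 212.]), 0.45)]
trigger_spot top [(array([344., 233.]), 0.62)]
trigger_lever scene [(arra
[... 314 characters left out ...]
ss_pad scene [(array([208., 227.]), 0.71), (array([117., 334.]), 0.38)]
press_pad top [(array([280., 190.]), 0.63), (array([299., 185.]), 0.23)]
tumbler scene [(array([254., 147.]), 0.95), (array([241., 211.]), 0.74), (array([377., 235.]), 0.7)]
tumbler top [(array([154.,  97.]), 0.93), (array([157., 150.]), 0.79), (array([177., 272.]), 0.73)]
backstop_bar scene [(array([274., 186.]), 0.95)]
backstop_bar top [(array([225., 148.]), 0.82)]
catch scene [(array([186., 248.]), 0.91), (array([274., 291.]), 0.71)]
catch top [(array([297., 187.]), 0.92), (array([280., 186.]), 0.66), (array([304., 194.]), 0.21)]
bar_hinge scene [(array([187., 251.]), 0.82)]
bar_hinge top [(array([305., 198.]), 0.54)]
```

View pics/s0.png

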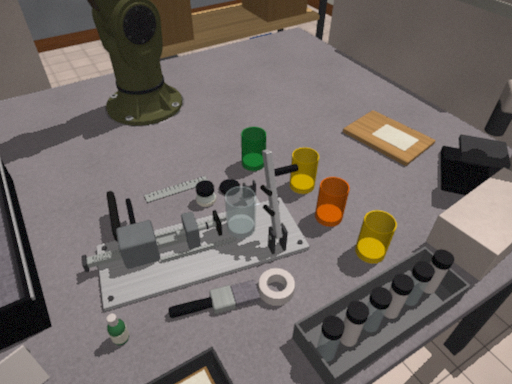

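View pics/t0.png

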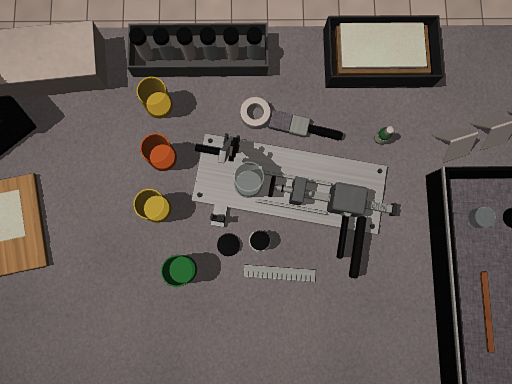

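The scene view shows the holder with its bar raised (handle about (285,170)), the clear glass at (240,210), and the grip and trigger at (112,212) and (130,210). In the top view the bed's corners are near (205,135), (388,165), (380,233) and (192,203). The lid (228,245) and jar (259,240) stand near the catch.

Run:
```python
from h import *
im=cv2.imread('pics/t0.png'); c=im[122:287,185:410]; c=cv2.resize(c,None,fx=3.5,fy=3.5,interpolation=cv2.INTER_CUBIC); cv2.imwrite('pics/tc.png',c)
```

```text
(no output)
```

View pics/tc.png

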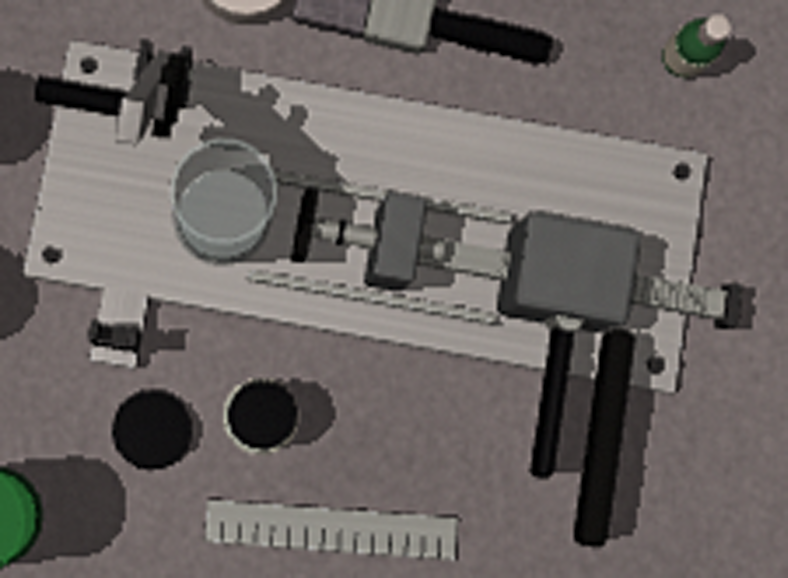

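```bash
cat >> h.py <<'E'
def proj(n,P,c=None):
    c=c or cal(n); P=np.atleast_2d(P)
    q=R.from_euler('xyz',c['orientation'],degrees=True).inv().apply(P-c['position'])
    q=q*[1,-1,-1]; f=192/np.tan(np.radians(c['fov_y']/2))
    if n=='wrist':
        r=np.linalg.norm(q[:,:2],axis=1); th=np.arctan2(r,q[:,2]); s=(f*th/r)[:,None]*q[:,:2]
    else: s=f*q[:,:2]/q[:,2:]
    return s+[c['cx'],c['cy']]
def H(p,x):  # holder mm -> world m
    return R.from_euler('z',p[2]).apply(np.atleast_2d(x)/1000.)+[p[0],p[1],0]
E
python3 - <<'E'
from h import *
from scipy.optimize import least_squares
bx=lambda a:[[200+a,-95,12],[-200+a,-95,12],[-200+a,55,12],[200+a,55,12]]
o=[[-85,-28,75],[-151,-28,75],[-152.5,153,60],[-120,120,58]]
uv=np.array([[68,42],[708,155],[678,390],[25,275],[530,212],[642,232],[592,545],[542,475]])/3.5+[185,122]
c=cal('top')
f=lambda p:(proj('top',H(p,bx(p[3])+o),c)-uv).ravel()
r=least_squares(f,[.5,0,np.pi/2,0],x_scale=[.1,.1,.1,10],loss='soft_l1'); p=r.x
print(p,np.degrees(p[2])); print(r.fun.reshape(-1,2).round(1))
uvh=np.array([[36,90],[118,100]])/3.5+[185,122]
for a in np.arange(.8,1.31,.1):
    b=[[x,-76+125*np.cos(a),50+125*np.sin(a)] for x in (192,144)]
    print(a.round(2),((proj('top',H(p,b),c)-[185,122])*3.5).round(0).tolist(), proj('scene',H(p,b)).round(0).tolist())
for k,v in dict(trig=[-115,92,46],grip=[-152.5,92,46],handle0=[168,49,50],tum=[96,0,102],catch=[136,83,50],fork=[136,83,37]).items():
    w=H(p,v); print(k,w.round(3),np.hypot(*w[0,:2]).round(3),proj('scene',w).round(0),proj('top',w).round(0))
E
```

```text
[ 0.56426978 -0.08989031  1.38024889 -1.63164891] 79.08243616461709
[[ 0.6 -0.5]
 [ 0.3 -0.5]
 [-0.3  1.2]
 [-0.7  0.4]
 [-0.8 -1.1]
 [-0.1 -1. ]
 [ 0.3  0.6]
 [ 0.5  0.9]]
0.8 [[23.0, 167.0], [112.0, 183.0]] [[288.0, 164.0], [265.0, 170.0]]
0.9 [[25.0, 146.0], [115.0, 162.0]] [[291.0, 164.0], [267.0, 169.0]]
1.0 [[27.0, 125.0], [118.0, 141.0]] [[293.0, 164.0], [270.0, 170.0]]
1.1 [[30.0, 102.0], [121.0, 118.0]] [[296.0, 165.0], [272.0, 171.0]]
1.2 [[33.0, 78.0], [125.0, 94.0]] [[299.0, 167.0], [275.0, 173.0]]
1.3 [[36.0, 54.0], [128.0, 70.0]] [[302.0, 169.0], [277.0, 175.0]]
trig [[ 0.452 -0.185  0.046]] 0.489 [[132. 209.]] [[339. 244.]]
grip [[ 0.445 -0.222  0.046]] 0.497 [[113. 213.]] [[357. 248.]]
handle0 [[0.548 0.084 0.05 ]] 0.554 [[268. 188.]] [[205. 198.]]
tum [[0.582 0.004 0.102]] 0.582 [[244. 194.]] [[244. 177.]]
catch [[0.509 0.059 0.05 ]] 0.512 [[249. 182.]] [[217. 218.]]
fork [[0.509 0.059 0.037]] 0.512 [[249. 186.]] [[217. 218.]]
```

```bash
cat >> h.py <<'E'
P=[0.56427,-0.08989,1.38025]
def step(fp,fr,tp,tr):
    a=R.from_euler('xyz',fr,degrees=True); b=R.from_euler('xyz',tr,degrees=True)
    return np.round(np.r_[a.inv().apply(np.array(tp)-fp)/.2,(a.inv()*b).as_rotvec()/1.5],3)
def now():
    o=env.get_obs(); print(o['time_s'],H2(o['tool_pos']).round(1),o['tool_rot'].round(2),o['force'].round(1),round(o['grip_width']*1000,1),np.round(o['grasp_force'],1)); return o
def H2(w): return R.from_euler('z',-P[2]).apply(np.array(w)-[P[0],P[1],0])*1000
E
python3 - <<'E'
from h import *
o=now(); a=1.16
t=H(P,[178,-76+125*np.cos(a),225+35])[0]; s=o['tool_pos']; r=o['tool_rot']; tr=[180,0,79.08]
print(t, [H2(s)])
# 4 legs
pts=[s+(t-s)*k/4 for k in range(5)]; y=[13.05,29.56,46.07,62.58,79.08]
for k in range(4): print(step(pts[k],[180,0,y[k]],pts[k+1],[180,0,y[k+1]]))
E
```

```text
1.2 [-612.6  307.   222.6] [179.99   0.    13.06] [-0.2 -0.2  0.2] 86.9 0.0
[0.62359286 0.07994845 0.26      ] [array([-612.59345134,  306.99917435,  222.61798894])]
[ 0.782 -0.734 -0.047  0.     0.    -0.192]
[ 0.958 -0.481 -0.047 -0.     0.    -0.192]
[ 1.056 -0.189 -0.047  0.     0.    -0.192]
[ 1.066  0.118 -0.047  0.     0.    -0.192]
```

Request:
{"method": "apply_moves", "body": {
  "moves": [
    [0.195,-0.18,-0.05,0,0,-0.1,0.7],
    [0.39,-0.365,-0.1,0,0,-0.192,0.7],
    [0.585,-0.55,-0.15,0,0,-0.192,0.7],
    [0.782,-0.734,-0.19,0,0,-0.192,0.7],
    [0.782,-0.734,-0.19,0,0,-0.192,0.7]
  ]
}}

```text
time_s: 1.7
tool_pos: [0.2703, -0.4507, 0.2621]
tool_rot: [179.9, -0.1, 30.0]
force: [0.3, -0.3, 1.1]
grip_width: 0.0627
grasp_force: 0.0
```

Request:
{"method": "apply_moves", "body": {
  "moves": [
    [0.24,-0.12,0,0,0,-0.1,0.7],
    [0.48,-0.24,0,0,0,-0.192,0.7],
    [0.72,-0.36,0,0,0,-0.192,0.7],
    [0.958,-0.481,0,0,0,-0.192,0.7],
    [0.958,-0.481,0,0,0,-0.192,0.7]
  ]
}}

```text
time_s: 2.2
tool_pos: [0.3884, -0.2716, 0.2611]
tool_rot: [179.9, -0.1, 46.5]
force: [0.2, 0.6, -0.2]
grip_width: 0.0612
grasp_force: 0.0
```

Request:
{"method": "apply_moves", "body": {
  "moves": [
    [0.24,-0.05,0,0,0,-0.1,0.7],
    [0.48,-0.1,0,0,0,-0.192,0.7],
    [0.72,-0.15,0,0,0,-0.192,0.7],
    [1,-0.189,0,0,0,-0.192,0.7],
    [1,-0.189,0,0,0,-0.192,0.7]
  ]
}}

```text
time_s: 2.7
tool_pos: [0.4996, -0.1003, 0.261]
tool_rot: [179.9, -0.2, 63.1]
force: [0.1, 0.5, 0.2]
grip_width: 0.061
grasp_force: 0.0
```

Request:
{"method": "apply_moves", "body": {
  "moves": [
    [0.24,0.03,0,0,0,-0.1,0.7],
    [0.48,0.06,0,0,0,-0.192,0.7],
    [0.72,0.09,0,0,0,-0.192,0.7],
    [0.96,0.118,0,0,0,-0.192,0.7],
    [1,0.118,0,0,0,-0.192,0.7],
    [1,0.118,0,0,0,-0.192,0.7]
  ]
}}

```text
time_s: 3.3
tool_pos: [0.6101, 0.0611, 0.2596]
tool_rot: [-179.9, -0.0, 79.2]
force: [0.4, 0.1, 0.7]
grip_width: 0.0607
grasp_force: 0.0
```

Run:
```python
from h import *
o=now(); c=cal('wrist'); im=save('wrist','w1.png')
for k,v in {'tip':[192,-26,164.6],'base':[144,-26,164.6],'catch':[136,83,50],'glass':[88,0,102]}.items(): print(k,proj('wrist',H(P,v),c).round(0))
a=1.16
t=H(P,[178,-76+125*np.cos(a),225])[0]
print(step(o['tool_pos'],o['tool_rot'],t,[180,0,79.08]))
```

```text
3.3 [157.  -16.4 259.6] [-1.799e+02 -4.000e-02  7.922e+01] [0.4 0.1 0.7] 60.7 0.0
tip [[264. 153.]]
base [[263. 204.]]
catch [[178. 181.]]
glass [[239. 231.]]
[ 0.105  0.049  0.173 -0.001 -0.     0.002]
```

View pics/w1.png

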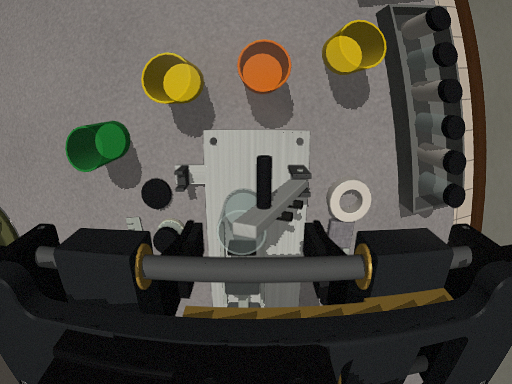

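The wrist view shows the peg from tip (264,155) to base (264,205), within 2 px of the prediction, so the angle of about 1.16 rad is confirmed. Next I go over it, descend and grip.

Request:
{"method": "apply_moves", "body": {
  "moves": [
    [0.105,0.049,0.1,0,0,0,0.7],
    [0.105,0.049,0.3,0,0,0,0.7],
    [0.105,0.049,0.52,0,0,0,0.7],
    [0.105,0.049,0.52,0,0,0,0.4],
    [0.105,0.049,0.52,0,0,0,0.1],
    [0.105,0.049,0.52,0,0,0,0.1],
    [0.105,0.049,0.52,0,0,0,0.1],
    [0.105,0.049,0.52,0,0,0,0.1]
  ],
  "grip_force": 15
}}

```text
time_s: 4.15
tool_pos: [0.6245, 0.0789, 0.1585]
tool_rot: [179.8, -0.0, 79.0]
force: [-0.4, -0.3, -0.6]
grip_width: 0.0288
grasp_force: 0.0
```

Run:
```python
from h import *
o=now(); h=H2(o['tool_pos'])
# peg y from tool y; arc about hinge
a0=np.arccos((h[1]+76)/125); print('angle',a0)
zo=h[2]-(50+125*np.sin(a0)); print('tcp-peg z',zo)
for a in np.linspace(a0,-0.03,14)[1:]:
    t=H(P,[h[0],-76+125*np.cos(a),50+125*np.sin(a)+zo])[0]
    print(round(a,2),step(o['tool_pos'],o['tool_rot'],t,o['tool_rot'])[:3])
```

```text
4.15 [177.2 -27.2 158.5] [ 1.7983e+02 -2.0000e-02  7.9040e+01] [-0.4 -0.3 -0.6] 28.8 0.0
angle 1.1694951660201334
tcp-peg z -6.528679655673187
1.08 [-0.    -0.052  0.025]
0.98 [-0.    -0.102  0.054]
0.89 [-0.    -0.148  0.088]
0.8 [-0.    -0.192  0.126]
0.71 [-0.    -0.231  0.168]
0.62 [-0.    -0.267  0.213]
0.52 [-0.    -0.298  0.262]
0.43 [-0.    -0.325  0.313]
0.34 [-0.    -0.346  0.366]
0.25 [-0.    -0.363  0.422]
0.15 [-0.    -0.375  0.478]
0.06 [-0.    -0.381  0.535]
-0.03 [-0.001 -0.382  0.593]
```

Request:
{"method": "apply_moves", "body": {
  "moves": [
    [0,0,0.017,0,0,0,0.1],
    [0,0,0.017,0,0,0,0.1],
    [0,0,0.017,0,0,0,0.1],
    [0,0,0.017,0,0,0,0.1]
  ],
  "grip_force": 15
}}

```text
time_s: 4.55
tool_pos: [0.6232, 0.0789, 0.153]
tool_rot: [-180.0, 0.0, 79.1]
force: [-0.7, 0.1, 1.2]
grip_width: 0.0136
grasp_force: 15.0
```

Request:
{"method": "apply_moves", "body": {
  "moves": [
    [0,-0.052,0.025,0,0,0,0.1],
    [0,-0.102,0.054,0,0,0,0.1],
    [0,-0.148,0.088,0,0,0,0.1],
    [0,-0.192,0.126,0,0,0,0.1],
    [0,-0.231,0.168,0,0,0,0.1],
    [0,-0.267,0.213,0,0,0,0.1],
    [0,-0.298,0.262,0,0,0,0.1],
    [0,-0.325,0.313,0,0,0,0.1],
    [0,-0.346,0.366,0,0,0,0.1],
    [0,-0.363,0.422,0,0,0,0.1],
    [0,-0.375,0.478,0,0,0,0.1],
    [0,-0.381,0.535,0,0,0,0.1],
    [0,-0.382,0.57,0,0,0,0.1],
    [0,-0.382,0.59,0,0,0,0.1],
    [0,-0.382,0.59,0,0,0,0.1]
  ]
}}

```text
time_s: 6.05
tool_pos: [0.5503, 0.0937, 0.0371]
tool_rot: [179.8, 0.0, 79.1]
force: [0.3, -0.1, 14.4]
grip_width: 0.0134
grasp_force: 15.0
```

Run:
```python
from h import *
o=now(); save('scene','s1.png')
```

```text
6.05 [177.6  48.5  37.1] [179.83   0.    79.05] [ 0.3 -0.1 14.4] 13.4 15.0
```

View pics/s1.png

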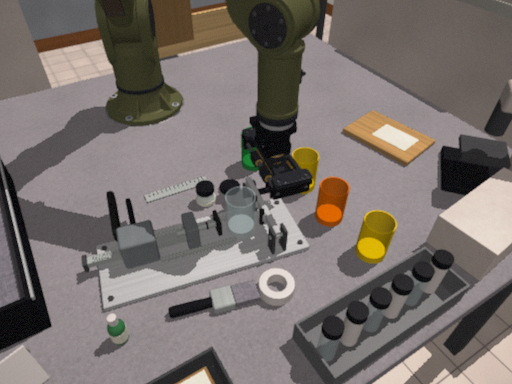

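The bar now lies in the catch, its free end near (262,190), with 14 N of upward reaction. Next I release the peg, rise and go to the trigger.

Request:
{"method": "apply_moves", "body": {
  "moves": [
    [0,0,-0.02,0,0,0,0.35],
    [0,0,-0.02,0,0,0,0.45],
    [0,0,-0.02,0,0,0,0.45],
    [0,0,-0.15,0,0,0,0.45],
    [0,0,-0.4,0,0,0,0.6],
    [0,0,-0.65,0,0,0,1],
    [0,0,-0.7,0,0,0,1]
  ]
}}

```text
time_s: 6.8
tool_pos: [0.5505, 0.0943, 0.1799]
tool_rot: [179.6, -0.1, 79.1]
force: [0.6, 0.4, -0.1]
grip_width: 0.0556
grasp_force: 0.0
```

Run:
```python
from h import *
o=now(); s=o['tool_pos']
a=H(P,[16,80,170])[0]; b=H(P,[-146,100,120])[0]
print(step(s,[180,0,79.08],a,[180,0,34.08])); print(step(a,[180,0,34.08],b,[180,0,-10.92]))
save('top','t2.png')
c=cal('top')
for n in ('backstop_bar','bar_handle'): print([(d['location'],d['conf']) for d in boxes_of('top',n)[:2]])
print(proj('top',H(P,[[168,49,50],[136,10,56]]),c))
```

```text
6.8 [178.3  48.4 179.9] [ 1.7965e+02 -7.0000e-02  7.9060e+01] [ 0.6  0.4 -0.1] 55.6 0.0
[-0.811 -0.158  0.049 -0.    -0.     0.524]
[-0.643  0.502  0.25   0.    -0.     0.524]
[([228.5, 168.2], 0.85), ([303.1, 192.7], 0.63)]
[([311.7, 187.1], 0.62)]
[[204.56502831 198.38329985]
 [223.45329726 182.05210502]]
```

Request:
{"method": "apply_moves", "body": {
  "moves": [
    [-0.2,-0.04,0.01,0,0,0.1,1],
    [-0.4,-0.08,0.02,0,0,0.2,1],
    [-0.6,-0.12,0.04,0,0,0.3,1],
    [-0.8,-0.158,0.049,0,0,0.4,1],
    [-0.811,-0.158,0.049,0,0,0.5,1],
    [-0.811,-0.158,0.049,0,0,0.524,1]
  ]
}}

```text
time_s: 7.55
tool_pos: [0.4838, -0.062, 0.1622]
tool_rot: [-179.8, 0.3, 33.5]
force: [0.1, 1.1, -0.7]
grip_width: 0.0868
grasp_force: 0.0
```

Request:
{"method": "apply_moves", "body": {
  "moves": [
    [-0.16,0.12,0,0,0,0.1,1],
    [-0.32,0.25,0,0,0,0.2,1],
    [-0.48,0.38,0,0,0,0.3,1],
    [-0.643,0.502,0.1,0,0,0.4,1],
    [-0.643,0.502,0.25,0,0,0.5,1],
    [-0.643,0.502,0.25,0,0,0.524,1],
    [-0.643,0.502,0.25,0,0,0.524,1]
  ]
}}

```text
time_s: 8.25
tool_pos: [0.4333, -0.2142, 0.1117]
tool_rot: [-179.8, 0.4, -11.1]
force: [0.5, -0.3, 0.3]
grip_width: 0.0872
grasp_force: 0.0
```

Run:
```python
from h import *
o=now(); c=cal('wrist'); save('wrist','w2.png')
for k,v in {'griptop_end':[-152.5,153,60],'trig_end':[-120,120,58],'jawtop':[-38,0,70],'padtop':[30,0,62],'glass':[88,0,102]}.items(): print(k,proj('wrist',H(P,v),c).round(0))
print(step(o['tool_pos'],o['tool_rot'],H(P,[-146,100,28])[0],[180,0,-10.92]))
```

```text
8.25 [-146.8  105.   111.7] [-179.84    0.4   -11.07] [ 0.5 -0.3  0.3] 87.2 0.0
griptop_end [[260. 262.]]
trig_end [[219. 225.]]
jawtop [[103.  76.]]
padtop [[41. 88.]]
glass [[-32. 101.]]
[ 0.028 -0.003  0.418 -0.002  0.005 -0.002]
```

View pics/w2.png

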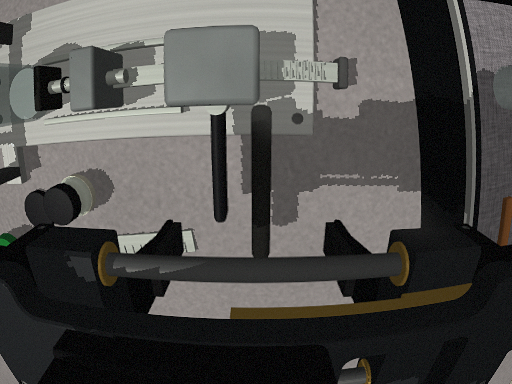

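The wrist view matches the predictions: trigger end at (220,220), grip end at (262,255), both between the open fingers, and the jaw top centred near (93,78), which puts the jaw at about 14 mm. I descend and do the first stroke.

Request:
{"method": "apply_moves", "body": {
  "moves": [
    [0.028,-0.003,0.15,0,0.005,-0.002,1],
    [0.028,-0.003,0.3,0,0.005,-0.002,1],
    [0.028,-0.003,0.418,0,0.005,-0.002,1],
    [0.028,-0.003,0.418,0,0.005,-0.002,0.9]
  ],
  "grip_force": 40
}}

```text
time_s: 8.7
tool_pos: [0.439, -0.2137, 0.0284]
tool_rot: [-179.9, -0.0, -10.7]
force: [-0.8, -0.1, -0.8]
grip_width: 0.084
grasp_force: 0.0
```

```bash
cat >> h.py <<'E'
def jaw():
    c=cal('wrist'); o=now()
    viewer.read_camera('wrist'); r=[]
    for n,z,xc in (('jaw_block',70,-38),('press_pad',62,16)):
        for d in masks_of('wrist',n)[:2]:
            m=d['pixels']; ys,xs=np.nonzero(m)
            r.append((n,round(d['conf'],2),m.sum(),xs.min(),xs.max(),ys.min(),ys.max()))
    return c,r
E
python3 - <<'E'
from h import *
c,r=jaw(); print(*r,sep='\n'); save('wrist','w3.png')
for j in (0,14,30,46,65): print(j,proj('wrist',H(P,[[-50+j,25,70],[-26+j,25,70],[-26+j,-25,70],[20+j,20,62]]),c).round(0).tolist())
E
```

```text
8.7 [-145.3   99.6   28.4] [-1.7985e+02 -3.0000e-02 -1.0730e+01] [-0.8 -0.1 -0.8] 84.0 0.0
('jaw_block', 0.6, np.int64(12195), np.int64(0), np.int64(396), np.int64(34), np.int64(129))
('jaw_block', 0.51, np.int64(63176), np.int64(0), np.int64(397), np.int64(0), np.int64(306))
('press_pad', 0.97, np.int64(606), np.int64(44), np.int64(76), np.int64(66), np.int64(89))
0 [[52.0, 125.0], [19.0, 130.0], [18.0, 35.0], [-20.0, 127.0]]
14 [[32.0, 128.0], [3.0, 132.0], [1.0, 41.0], [-32.0, 130.0]]
30 [[12.0, 131.0], [-14.0, 135.0], [-16.0, 48.0], [-44.0, 132.0]]
46 [[-6.0, 133.0], [-29.0, 137.0], [-31.0, 54.0], [-54.0, 135.0]]
65 [[-24.0, 137.0], [-44.0, 140.0], [-47.0, 62.0], [-65.0, 137.0]]
```

View pics/w3.png

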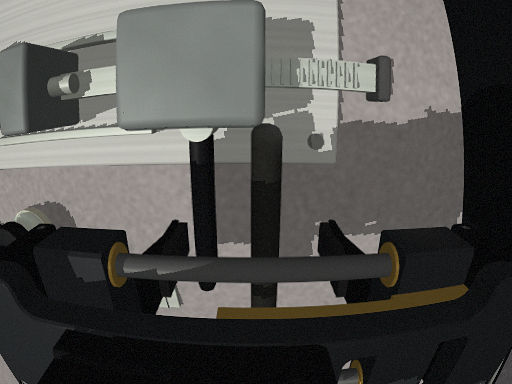

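The fingers straddle the trigger (200,210) and grip (265,200). The toothed bar's tail cap ends at about (391,78), which gives a good reading of the jaw position.

```bash
cat >> h.py <<'E'
def tail(im=None,v=0):
    c=cal('wrist')
    if im is None: im=viewer.read_camera('wrist')
    g=cv2.cvtColor(im,cv2.COLOR_RGB2GRAY).astype(float)
    px=lambda j:proj('wrist',H(P,[[-244+j,0,50]]),c)[0]
    js=np.arange(-10,90,.25); p=np.array([px(j) for j in js])
    prof=np.mean([[cv2.getRectSubPix(g.astype(np.float32),(1,1),(float(x),float(y+d)))[0,0] for x,y in p] for d in range(-8,9,2)],0)
    dk=prof<65; i=np.nonzero(dk&(js>-5))[0]
    if v: print(p[[0,60,160]].round(0),prof[::8].round(0))
    # first dark sample of a run of >=4mm (cap), half-level crossing
    for k in i:
        if dk[k:k+14].all(): return js[k],p[k].round(1)
E
python3 - <<'E'
from h import *
im=cv2.imread('pics/w3.png')[:,:,::-1].copy(); print(tail(im,1))
E
```

```text
[[444.  86.]
 [423.  83.]
 [383.  78.]] [146. 145. 145. 147. 149. 149. 147. 146. 147. 148. 147. 145. 146. 150.
 149. 149. 148. 137.  65.  73.  75.  73.  42. 181. 181. 181. 182. 176.
 172. 185. 170. 155. 146. 107. 158. 172. 183. 176. 175. 156. 142. 150.
 169. 133. 116. 118. 117. 105. 117. 113.]
None
```

Request:
{"method": "apply_moves", "body": {
  "moves": [
    [0,0,0,0,0,0,0.72],
    [0,0,0,0,0,0,0.65],
    [0,0,0,0,0,0,0.55],
    [0,0,0,0,0,0,0.45],
    [0,0,0,0,0,0,0.35],
    [0,0,0,0,0,0,0.32],
    [0,0,0,0,0,0,0.32],
    [0,0,0,0,0,0,0.32],
    [0,0,0,0,0,0,0.32]
  ],
  "grip_force": 40
}}

```text
time_s: 9.8
tool_pos: [0.4427, -0.2149, 0.0319]
tool_rot: [-180.0, -0.5, -10.8]
force: [1.3, 3.5, 0.4]
grip_width: 0.0287
grasp_force: 7.6
```

Run:
```python
from h import *
now(); print(tail(None,1))
```

```text
9.8 [-145.7   95.7   31.9] [-179.96   -0.5   -10.81] [1.3 3.5 0.4] 28.7 7.6
[[447.  86.]
 [426.  82.]
 [386.  77.]] [152. 153. 152. 153. 154. 157. 155. 153. 153. 155. 155. 153. 151. 155.
 156. 156. 156. 154. 155. 156. 155. 147.  94.  85.  76.  81.  79.  45.
 191. 191. 192. 191. 176. 179. 194. 182. 175. 162. 126. 173. 182. 190.
 184. 155. 124. 108. 125. 117. 124. 121.]
None
```

```bash
sed -i 's/prof<65/prof<112/; s/dk\[k:k+14\]/dk[k:k+8]/' h.py
python3 - <<'E'
from h import *
c=cal('top')
f=lambda b,v:((proj('top',H(P,b),c)-[185,122])*3.5).round(0).tolist()
for j in (8,12,16,20,24): print(j,'rear-far',f([-50+j,-25,70],0),'frontfar',f([-26+j,-25,70],0),'padface',f([20+j,0,62],0),'tailend z44',f([-244+j,0,50],0))
print(tail(cv2.imread('pics/w3.png')[:,:,::-1].copy())) # pose slightly changed
print(tail())
E
```

```text
8 rear-far [[450.0, 201.0]] frontfar [[409.0, 194.0]] padface [[322.0, 225.0]] tailend z44 [[768.0, 308.0]]
12 rear-far [[443.0, 200.0]] frontfar [[402.0, 193.0]] padface [[315.0, 223.0]] tailend z44 [[761.0, 307.0]]
16 rear-far [[437.0, 199.0]] frontfar [[395.0, 192.0]] padface [[308.0, 222.0]] tailend z44 [[754.0, 305.0]]
20 rear-far [[430.0, 198.0]] frontfar [[388.0, 190.0]] padface [[301.0, 221.0]] tailend z44 [[747.0, 304.0]]
24 rear-far [[423.0, 197.0]] frontfar [[381.0, 189.0]] padface [[294.0, 220.0]] tailend z44 [[741.0, 303.0]]
(np.float64(26.25), array([392.2,  77.3]))
(np.float64(33.25), array([380.2,  75.8]))
```

Request:
{"method": "apply_moves", "body": {
  "moves": [
    [0,0,0,0,0,0,0.45],
    [0,0,0,0,0,0,0.55],
    [0,0,0,0,0,0,0.65],
    [0,0,0,0,0,0,0.75],
    [0,0,0,0,0,0,0.78],
    [0,0,0,0,0,0,0.78],
    [0,0,0,0,0,0,0.78]
  ]
}}

```text
time_s: 10.6
tool_pos: [0.4414, -0.216, 0.0316]
tool_rot: [180.0, -0.4, -10.9]
force: [-0.0, -0.0, -1.2]
grip_width: 0.0671
grasp_force: 0.0
```

Run:
```python
from h import *
now(); print(tail()); print(tail())
im=save('top','t3.png'); c=im[137:217,210:330]; cv2.imwrite('pics/t3c.png',cv2.resize(c,None,fx=6,fy=6,interpolation=cv2.INTER_CUBIC)[:,:,::-1])
```

```text
10.6 [-147.1   96.7   31.6] [179.96  -0.4  -10.86] [-0.  -0.  -1.2] 67.1 0.0
(np.float64(32.75), array([379.1,  73.8]))
(np.float64(32.75), array([379.2,  73.9]))
```

View pics/t3c.png

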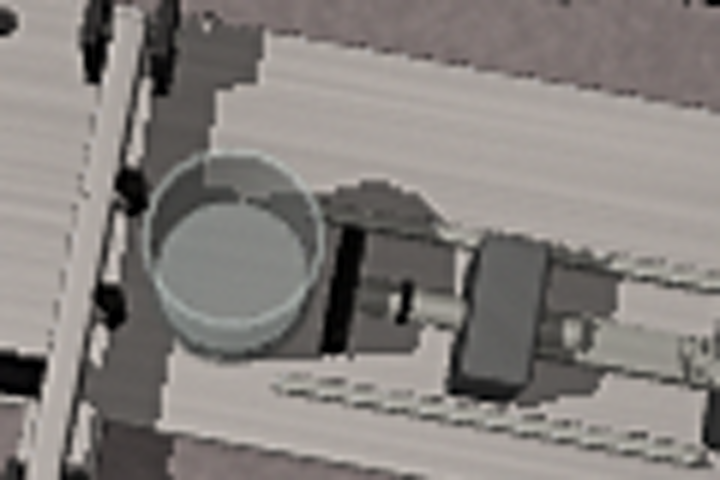

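The top view shows the bar closed with both posts, the pad just short of the glass (pad at (345,290), glass edge at (322,290)), and the ring at (403,300) well clear of the jaw face at (465,310). The jaw is at about 32 mm. Second stroke:

Request:
{"method": "apply_moves", "body": {
  "moves": [
    [-0.015,0,0.016,0,0.004,0,0.72],
    [-0.015,0,0.016,0,0.004,0,0.65],
    [-0.015,0,0.016,0,0.004,0,0.55],
    [-0.015,0,0.016,0,0.004,0,0.45],
    [-0.015,0,0.016,0,0.004,0,0.35],
    [-0.015,0,0.016,0,0.004,0,0.32],
    [-0.015,0,0.016,0,0.004,0,0.32],
    [-0.015,0,0.016,0,0.004,0,0.32],
    [-0.015,0,0.016,0,0.004,0,0.32]
  ]
}}

```text
time_s: 11.65
tool_pos: [0.4386, -0.2142, 0.0279]
tool_rot: [-179.9, -0.7, -10.8]
force: [1.1, 4.0, -6.7]
grip_width: 0.0284
grasp_force: 8.2
```

```bash
cat >> h.py <<'E'
def topj(f=None):
    # jaw from masks in the top view: front/rear top edges on the centre line
    im=viewer.read_camera('top')
    if f: cv2.imwrite('pics/'+f,im[:,:,::-1])
    c=cal('top'); g=cv2.cvtColor(im,cv2.COLOR_RGB2GRAY).astype(np.float32)
    x=np.arange(-70,60,.5); out=0
    for y in range(-18,-5,3):
        p=proj('top',H(P,np.c_[x,0*x+y,0*x+70]),c)
        out=out+cv2.remap(g,p[:,:1].astype(np.float32),p[:,1:].astype(np.float32),cv2.INTER_LINEAR)[:,0]
    pr=out/5; k=48 # block 24 mm
    sc=[(pr[i-8:i].mean()+pr[i+k:i+k+8].mean())/2-pr[i:i+k].mean() -pr[i:i+k].std() for i in range(8,len(x)-k-8)]
    i=8+int(np.argmax(sc)); return x[i]+50
E
python3 - <<'E'
from h import *
now(); print(tail()); print(topj('t4.png'))
c0=viewer.read_camera
import types
for f in ('t0.png','t3.png'):
    viewer_im=cv2.imread('pics/'+f)[:,:,::-1].copy()
    class V:
        read_camera=staticmethod(lambda n:viewer_im); get_calibration=staticmethod(viewer.get_calibration)
    import h; s=h.viewer; h.viewer=V; print(f,topj()); h.viewer=s
E
```

```text
11.65 [-145.9   99.8   27.9] [-179.94   -0.72  -10.83] [ 1.1  4.  -6.7] 28.4 8.2
(np.float64(43.75), array([363.9,  64.8]))
23.5
t0.png 0.0
t3.png 64.5
```

Request:
{"method": "apply_moves", "body": {
  "moves": [
    [0,0,0,0,0.004,0,0.45],
    [0,0,0,0,0.004,0,0.55],
    [0,0,0,0,0.004,0,0.65],
    [0,0,0,0,0.004,0,0.75],
    [0,0,0,0,0.004,0,0.78],
    [0,0,0,0,0.004,0,0.78],
    [0,0,0,0,0.004,0,0.78],
    [0,0,0,0,0.004,0,0.72],
    [0,0,0,0,0.004,0,0.65],
    [0,0,0,0,0.004,0,0.6],
    [0,0,0,0,0.004,0,0.55],
    [0,0,0,0,0.004,0,0.5],
    [0,0,0,0,0.004,0,0.45],
    [0,0,0,0,0.004,0,0.4],
    [0,0,0,0,0.004,0,0.35],
    [0,0,0,0,0.004,0,0.32],
    [0,0,0,0,0.004,0,0.32],
    [0,0,0,0,0.004,0,0.32],
    [0,0,0,0,0.004,0,0.32]
  ]
}}

```text
time_s: 13.65
tool_pos: [0.4394, -0.2144, 0.0284]
tool_rot: [-180.0, -1.2, -10.8]
force: [2.2, 4.3, -3.4]
grip_width: 0.0286
grasp_force: 11.1
```

Run:
```python
from h import *
now(); print(tail()); print(tail())
im=save('top','t5.png'); c=im[137:217,210:330]; a=cv2.resize(c,None,fx=6,fy=6,interpolation=cv2.INTER_CUBIC)[:,:,::-1]
cv2.imwrite('pics/t5c.png',a); save('scene','s5.png')
```

```text
13.65 [-145.9   99.    28.4] [-179.96   -1.16  -10.83] [ 2.2  4.3 -3.4] 28.6 11.1
(np.float64(51.0), array([349.2,  65.2]))
(np.float64(51.0), array([349.2,  65.2]))
```

View pics/t5c.png

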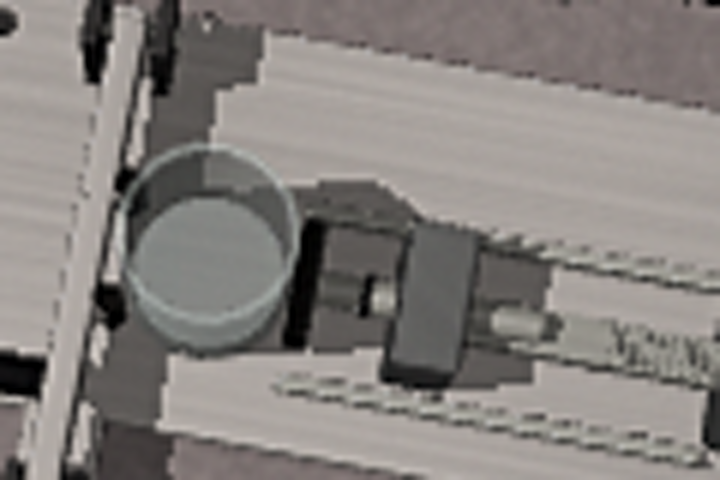

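The glass now rests on both posts. The ring at (367,297) is still about 9–10 mm short of the jaw face at (400,300). Next comes a cautious fourth stroke that stops early.

Request:
{"method": "apply_moves", "body": {
  "moves": [
    [0,0,0,0,0.012,0,0.45],
    [0,0,0,0,0.012,0,0.55],
    [0,0,0,0,0.012,0,0.65],
    [0,0,0,0,0.012,0,0.75],
    [0,0,0,0,0.012,0,0.78],
    [0,0,0,0,0.012,0,0.78],
    [0,0,0,0,0.012,0,0.78],
    [0,0,0,0,0.012,0,0.72],
    [0,0,0,0,0.012,0,0.65],
    [0,0,0,0,0.012,0,0.6],
    [0,0,0,0,0.012,0,0.57],
    [0,0,0,0,0.012,0,0.54],
    [0,0,0,0,0.012,0,0.51],
    [0,0,0,0,0.012,0,0.48],
    [0,0,0,0,0.012,0,0.45],
    [0,0,0,0,0.012,0,0.43],
    [0,0,0,0,0.012,0,0.43],
    [0,0,0,0,0.012,0,0.43],
    [0,0,0,0,0.012,0,0.43]
  ]
}}

```text
time_s: 15.75
tool_pos: [0.4401, -0.2099, 0.0284]
tool_rot: [-179.7, -2.1, -10.7]
force: [1.6, 12.4, 3.1]
grip_width: 0.0378
grasp_force: 6.4
```

```bash
cat >> h.py <<'E'
def jawtop(f):
    # displacement of jaw block / pad against t5 by template matching in the top view
    im=save('top',f); ref=cv2.imread('pics/t5.png'); im=im[:,:,::-1]; r=[]
    for x0,x1,y0,y1 in ((272,293,173,203),(256,265,172,197)):
        k=6; up=lambda a:cv2.resize(a,None,fx=k,fy=k,interpolation=cv2.INTER_CUBIC)
        t=up(ref[y0:y1,x0:x1].copy()); s=up(im[y0-8:y1+5,x0-16:x1+8].copy())
        m=cv2.matchTemplate(s,t,cv2.TM_CCOEFF_NORMED); _,v,_,l=cv2.minMaxLoc(m)
        d=np.hypot(l[0]/k-16,l[1]/k-8)*np.sign(16-l[0]/k); r.append((round(d/.486,1),round(v,2)))
    return r
E
python3 - <<'E'
from h import *
now(); print(tail()); print(jawtop('t6.png'))
E
```

```text
15.75 [-141.3   99.2   28.4] [-179.68   -2.1   -10.67] [ 1.6 12.4  3.1] 37.8 6.4
(np.float64(52.25), array([355.1,  65.3]))
[(np.float64(0.3), 0.97), (np.float64(0.0), 1.0)]
```

Request:
{"method": "apply_moves", "body": {
  "moves": [
    [0,0,0,0,0,0,0.41],
    [0,0,0,0,0,0,0.39],
    [0,0,0,0,0,0,0.37],
    [0,0,0,0,0,0,0.36],
    [0,0,0,0,0,0,0.36],
    [0,0,0,0,0,0,0.36]
  ]
}}

```text
time_s: 16.45
tool_pos: [0.4397, -0.2127, 0.0283]
tool_rot: [-179.8, -2.2, -10.8]
force: [2.0, 6.0, 0.5]
grip_width: 0.0319
grasp_force: 12.2
```

Run:
```python
from h import *
now(); print(tail()); print(jawtop('t7.png'))
```

```text
16.45 [-144.2   99.1   28.3] [-179.84   -2.16  -10.79] [2.  6.  0.5] 31.9 12.2
(np.float64(63.75), array([326.9,  63. ]))
[(np.float64(5.9), 0.78), (np.float64(0.0), 1.0)]
```

Request:
{"method": "apply_moves", "body": {
  "moves": [
    [0,0,0,0,0,0,0.35],
    [0,0,0,0,0,0,0.34],
    [0,0,0,0,0,0,0.33],
    [0,0,0,0,0,0,0.33],
    [0,0,0,0,0,0,0.33]
  ]
}}

```text
time_s: 17.05
tool_pos: [0.4394, -0.214, 0.0283]
tool_rot: [-179.9, -2.2, -10.8]
force: [2.4, 3.4, -2.8]
grip_width: 0.0293
grasp_force: 14.1
```

Run:
```python
from h import *
now(); print(tail()); print(jawtop('t8.png'))
s=save('scene','s8.png')
f=lambda p,x0,x1,y0,y1,k:cv2.resize(cv2.imread('pics/'+p)[y0:y1,x0:x1],None,fx=k,fy=k,interpolation=cv2.INTER_CUBIC)
a=f('t8.png',245,305,165,210,9)[:290]; b=f('s8.png',175,235,200,245,9)[:300]; z=f('t5.png',245,305,165,210,9)[:290]
cv2.imwrite('pics/c8.png',np.vstack([a,b]))
```

```text
17.05 [-145.5   99.1   28.3] [-179.93   -2.17  -10.81] [ 2.4  3.4 -2.8] 29.3 14.1
(np.float64(65.75), array([320.3,  62.6]))
[(np.float64(8.4), 0.75), (np.float64(0.0), 1.0)]
```

View pics/c8.png

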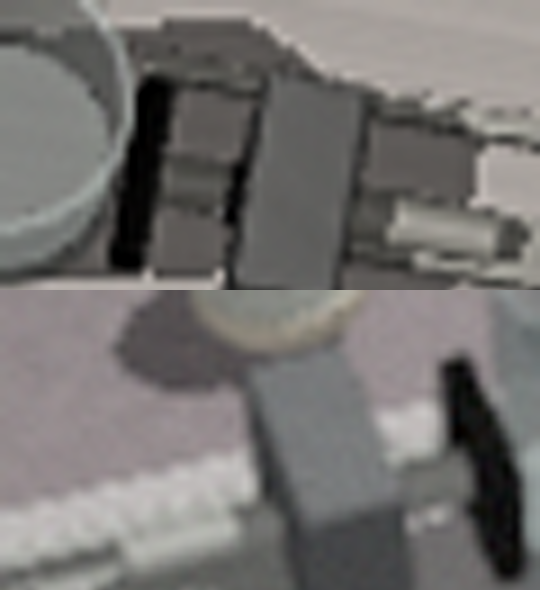

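The ring at (235,185) is almost at the jaw face at (247,185). The pad is in about 17.5 mm by the image and about 18 mm by the trigger force. One small squeeze more, then I check that it holds steady.

Request:
{"method": "apply_moves", "body": {
  "moves": [
    [0,0,0,0,0,0,0.325],
    [0,0,0,0,0,0,0.32],
    [0,0,0,0,0,0,0.32],
    [0,0,0,0,0,0,0.32],
    [0,0,0,0,0,0,0.32],
    [0,0,0,0,0,0,0.32],
    [0,0,0,0,0,0,0.32],
    [0,0,0,0,0,0,0.32]
  ]
}}

```text
time_s: 18.0
tool_pos: [0.4394, -0.2144, 0.0283]
tool_rot: [-180.0, -2.2, -10.8]
force: [3.4, 3.1, -3.5]
grip_width: 0.0283
grasp_force: 14.9
```

Run:
```python
from h import *
now(); print(tail()); print(jawtop('t9.png')); now()
```

```text
18.0 [-145.9   99.1   28.3] [-179.96   -2.18  -10.84] [ 3.4  3.1 -3.5] 28.3 14.9
(np.float64(66.5), array([317.8,  62.5]))
[(np.float64(9.4), 0.76), (np.float64(0.0), 1.0)]
18.1 [-145.9   99.1   28.3] [-179.96   -2.18  -10.84] [ 3.   3.6 -3.2] 28.3 14.8
```

The pad is in about 18.3 mm (about 7.3 N) and holding steady, so I hand the job in.

```bash
python3 -c "
from h import *
print(env.sign_off())"
```

```text
the job is handed in; nothing more can be done
None
```

The job is handed in with the trigger still held: bar in its catch, glass against both posts, and the pad about 18 mm in (about 7.3 N) by my estimate from camera and grip force; the hand-in gave no verdict.

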